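Put the mouse away in the sloping desk dock

TASK

Put the white computer mouse away in the empty bay of the sloping desk dock: slide the dock's clear door open, set the mouse down in the bay without dropping it, so that it lies flat on its base on the bay's floor, and slide the door fully shut again. Leave the mug, the pen pot, the note block and the tape roll as they are.

Things in the scene. Friction and masses are not known exactly. Their poses are not given: they have to be found in the camera images.
- bay (a point): Centre of the floor of the empty bay (right-hand one seen from the robot) of the fixed dock. x runs up the slope, away from the robot; y along the door's track, to the left; z square to the floor, leaning 0.42 rad (24 deg) from vertical towards the robot. The bay is a tray 130 mm long (x), 150 mm wide (y), walls 50 mm high. The like bay to its left has a handset under a fixed pane: leave it.
- light_bar (a point): Middle of the fixed black light bar that runs over the dock along the door's track (y): 28 mm thick, 356 mm long, 340 mm above the desk, on a post at each end. Axes level: x forward, y along the bar. The dock's base, 200 x 334 mm and 75 mm high, is centred 20 mm beyond this point in x. A tool pointing straight down over the grip or bay hits the bar; one pointing along the bay's -z passes in front of it.
- door (a joint): The clear sliding door, in m: 0 fully shut (covers the empty bay), 0.157 fully open (over the left bay, the empty bay quite clear). It opens along the bay's +y, with light friction (about 1.2 N), and stays where it is left. It starts shut or up to 20 mm ajar. Its pane lies between z = 56 and 60 mm of the bay frame.
- door_grip (a point): The door's upright aluminium grip, a fin in the middle of the pane: 10 mm thick along the track (y), 50 mm long up the slope (x), standing out to z = 90 mm of the bay frame (30 mm out from the pane). This point is in its middle, at z = 78 mm of the bay frame, 18 mm out from the pane. Axes as those of the bay.
- mouse_mid (a point): Centre of the white computer mouse, half-way up: 104 mm long (x, wheel end +x), 58 mm wide (y), 36 mm high; the lowest 24 mm is at full width with upright sides. About 0.1 kg. Starts on the desk left of the dock, its x axis within 0.7 rad of straight ahead. Lying in the bay this point is 18 mm above the floor; either way round will do, and it may slide down to the bay's lower wall.
- mug: White mug with a handle, 80 mm across, 92 mm high, origin under its centre. Leave it.
- pen_pot: Dark metal pot of pens, 76 mm across, 100 mm high (pens to 155 mm), origin under its centre. Leave it.
- note_block: White paper note block, 76 x 76 x 30 mm, origin under its centre. Leave it.
- tape_roll: Grey roll of tape lying flat, 90 mm across, 24 mm high, origin under its centre. Leave it.
Things that resemble listed ones, but are neither listed nor needed, are in the scene too. What is shaped like the part that bears mouse_mid but blue or purple is not meant.

How it is judged:
On the way, in this order (a step that is already met when the one before it is completed fails the run):
1. the door is slid open (at least 100 mm) (value of joint door above 0.1 m), for 0.2 s.
2. the mouse is lowered into the bay while still held (centre within 45 mm of the bay's floor) (z of mouse_mid in the frame of bay between 0 and 0.045 m and x of mouse_mid in the frame of bay between -0.045 and 0.045 m and y of mouse_mid in the frame of bay between -0.055 and 0.055 m and contact force between the fingers and mouse above 0.5 N).
3. the mouse is let go in the bay (z of mouse_mid in the frame of bay below 0.03 m and contact force between the fingers and mouse below 0.1 N and value of joint door above 0.03 m), for 0.2 s.
At the end, for the whole second after the job is handed in: The door is shut to within 6 mm, and the mouse lies at rest inside the bay, on its base, flat on the bay's floor (within 0.15 rad, centre 10 to 26 mm above it) (value of joint door below 0.006 m and z of mouse_mid in the frame of bay between 0.01 and 0.026 m and x of mouse_mid in the frame of bay between -0.045 and 0.045 m and y of mouse_mid in the frame of bay between -0.055 and 0.055 m and angle between the z axis of mouse_mid and the z axis of bay, either way round below 0.15 rad and angle between mouse_mid's own z axis and vertical below 1.2 rad and linear speed of mouse below 0.02 m/s); the robot touches nothing.
It fails at once if a bystander (mug, pen pot, note block, tape roll) is shifted by more than 30 mm or tipped (distance of any of mug, pen_pot, note_block, tape_roll from where it was at the start of the episode above 0.03 m or angle between any of mug, pen_pot's own z axis and vertical above 0.5 rad).
It also fails if it takes over 72 s, if anything falls off the work surface, if the arm or the gripper's body presses on something with over 40 N, if the wrist force passes 120 N, or if a joint passes its speed limit or range.

ROBOT

A 6-joint arm with a two-finger parallel gripper is mounted at the origin on the work surface. World frame = base frame: x ahead of the robot, y to its left, z up, the work surface at z = 0. Lengths are in m, angles in rad, forces in N, time in s.
With the tool pointing down it reaches from about 0.4 to 0.825 m from the base axis. Payload 7 kg.
Tool frame: the origin (TCP) lies midway between the tips of the shut fingers; the grasp point (between the pads) lies 19 mm behind it; z points along the fingers, y is the line along which they close (so a half turn about z gives the same grasp; the last joint's range is limited). The gripper opens to 85 mm and grips with 20 to 120 N. Pads are 22 mm wide; open, the fingers measure 114 mm over their backs; the gripper's body (76 mm by 85 mm) begins 54 mm behind the grasp point. The pads swing forward as they close: fully open they stand 13 mm farther back than shut.
Start: joints at [1.587, 0.359, 0.012, 0, -1.224, -0.288], TCP at [0.181, 0.65, 0.231] pointing down, gripper open.
Joint ranges: [-3.07, 3.07], [-1.43, 2.12], [-1.02, 1.25], [-3.03, 1.67], [-3.05, -0], [-3.03, 3.03]. Speed limits (rad/s): [2.39, 2.39, 3.01, 3.14, 3.14, 3.14].

INTERFACE

Orientations are given as a unit quaternion [w, x, y, z].
In Python, from workcell import arm gives the robot as it stands.
- The arm moves only by the tool drive_tool, never from a script. Its argument "plan" is a list of rows, each a list of 3 entries, a list of its own where there are three numbers: the finger opening in cm, from 0 to 8.54, then the shift along the tool's x, y, z in cm, then the turn, a rotation vector about the tool's x, y, z in degrees. A call has exactly 8 rows; each row is the pose to reach, as a shift and turn from the pose commanded when the call began, along the tool's axes at that moment; what a row does not reach only later rows make up. A row lasts 1/8 s, in which the tool goes at most 62.5 mm and 10.7 degrees, less where a joint would pass 70% of its speed; a pose out of reach is approached as far as the arm can. A call with a gripper value outside its range is refused whole. The fingers move at their own pace and stop on an object; "squeeze" is the grip in N (left out, the last holds). Time passes only in rows, so rows that repeat a pose let the fingers close, or fill a call up. It gives the time, the measured TCP pose, the force, the opening and the grip force at its end, in the units of the state.
- arm.read_state(): the state, without advancing time (a new reading comes with each control period).
- arm.snapshot(name): name is "side" or "top" or "wrist"; returns the picture (400x640x3 uint8, red, green, blue); there is no depth.
- arm.get_calibration(name): a dict with "vfov" (degrees; the focal length in pixels is half the picture's height over the tangent of half this angle, whatever the lens; pixels are square), "cx", "cy" (the principal point, pixels), "D" ([k1, k2, p1, p2, k3] as OpenCV has them; the pictures are not rectified), "xyz" and "rotation" of the camera in the world; the wrist camera has in their place "T_tool_cam" (4x4, takes a point from camera to tool coordinates, whose origin is the TCP and whose axes are the flange's). Camera axes: x right, y up, looking along -z (the intrinsics and any distortion apply to the point x, -y, -z); pixel columns grow to the right and rows downward; lengths in m; the calibration is good to about 2 mm. A picture is of the moment at which its call begins: read the wrist's pose just before it. get_calibration takes no time and is no camera call.
- arm.close_job(): hands the job in; it is judged then, once.
The state is a dict: "time": time; "joint_pos": joint angles; "qvel": joint speeds; "effort": joint torques, N m; "eef_pos": TCP position; "ee_rot": TCP orientation; "contact_force": force on the tool from outside, world axes, zero at the start; "moment": the same for the moment, N m; "opening": finger opening in m; "grip_force": force on a finger pad.
Only numpy, scipy, OpenCV 4.12 (cv2) and the standard library are available. Lean on these libraries where they do the work, as an engineer would, in place of code of your own. Each camera call takes 0.05 s, during which the arm holds its last target. There are 200 camera calls.

## Working session

There is one attempt and no reset: what is moved stays moved. The work goes in short steps, Python scripts to look and compute and a tool call to move; the robot and the scene stay as the last step left them, time stands still between calls to the robot, and variables do not carry over. Pictures are saved under pics/ and viewed, at most 13 in all, crops included, and the job is handed in when it is done.

Besides the shell and the picture viewer there is one more tool, called after ">>>" as name(argument=value, ...) on one line, values as JSON. drive_tool: Moves the arm, as the interface text tells. Its arguments: {"type":"object","properties":{"plan":{"type":"array"},"squeeze":{"type":"number"}},"required":["plan"]}

```bash
mkdir -p pics; python3 - <<'E'
from workcell import arm
import cv2,numpy as np
for n in("side","top","wrist"):
    cv2.imwrite(f"pics/{n}0.png",arm.snapshot(n)[:,:,::-1])
    c=arm.get_calibration(n);print(n,{k:np.round(v,4).tolist() for k,v in c.items() if not isinstance(v,str)})
print(arm.read_state())
E
```

```text
side {'vfov': 50.6378, 'cx': 324.0049, 'cy': 198.2937, 'D': [-0.0914, 0.0, 0.0, 0.0, 0.0], 'xyz': [0.3768, -0.9122, 1.1009], 'rotation': [0.912, 0.4017, -0.0296, -0.0778]}
top {'vfov': 46.1352, 'cx': 317.2686, 'cy': 193.3653, 'D': [-0.0487, 0.0, 0.0, 0.0, 0.0], 'xyz': [0.3131, 0.0346, 1.4817], 'rotation': [-0.7012, -0.0638, 0.0525, 0.7081]}
wrist {'vfov': 65.3136, 'cx': 320.9709, 'cy': 201.0882, 'D': [0.0212, 0.0, 0.0, 0.0, 0.0], 'T_tool_cam': [[-0.0006, 0.9451, 0.3269, 0.084], [1.0, 0.0009, -0.0006, 0.0002], [-0.0009, 0.3269, -0.9451, -0.1421], [0.0, 0.0, 0.0, 1.0]]}
{'time': 0.15, 'joint_pos': array([ 1.58707510e+00,  3.59247128e-01,  1.12753301e-02, -2.29544173e-04,
       -1.22411704e+00, -2.88114447e-01]), 'qvel': array([-0.00079662, -0.00252363,  0.00264601,  0.00047675,  0.00158179,
       -0.000406  ]), 'effort': array([-1.26130530e-03, -5.83881211e+01,  2.93651158e+01,  6.94057927e+00,
       -4.32731598e-03, -5.48971641e-07]), 'eef_pos': array([0.18116501, 0.64985655, 0.23057003]), 'ee_rot': array([ 6.55146415e-04,  9.90771875e-01, -1.35538419e-01, -8.69255596e-06]), 'contact_force': array([-0.25556149, -0.29310937, -0.76257136]), 'moment': array([ 0.00575406, -0.00901301, -0.02362162]), 'grip_force': 0.0, 'opening': 0.08508219759281893}
```

View pics/top0.png

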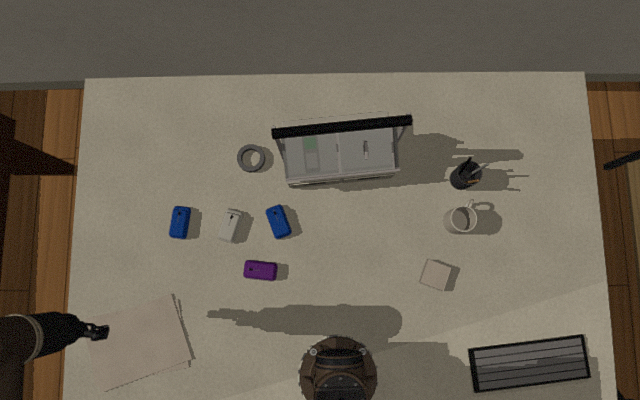

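View pics/side0.png

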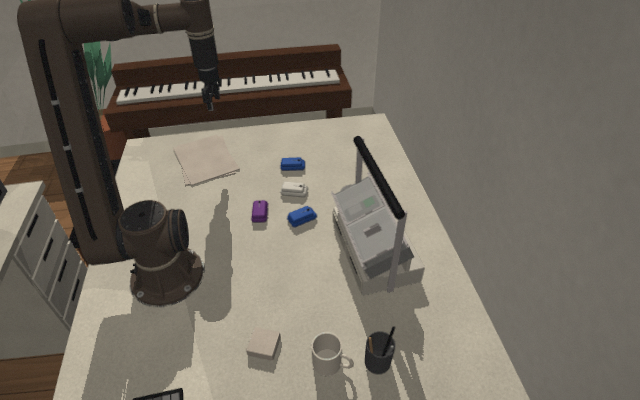

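```bash
cat > h.py <<'E'
import cv2,numpy as np
from scipy.spatial.transform import Rotation as R
from workcell import arm
def rot(q): return R.from_quat(np.array(q)[[1,2,3,0]]).as_matrix()
def cam(n,st=None):
    c=arm.get_calibration(n);f=200/np.tan(np.radians(c["vfov"])/2)
    K=np.array([[f,0,c["cx"]],[0,f,c["cy"]],[0,0,1.]])
    if n=="wrist":
        T=np.array(c["T_tool_cam"]);Q=rot(st["ee_rot"]);return K,np.array(c["D"]),st["eef_pos"]+Q@T[:3,3],Q@T[:3,:3]
    r=np.array(c["rotation"]);return K,np.array(c["D"]),np.array(c["xyz"]),(rot(r) if r.size==4 else r)
def rays(C,px):
    K,D,o,M=C;u=cv2.undistortPoints(np.array(px,float).reshape(-1,1,2),K,D)[:,0]
    d=np.c_[u[:,0],-u[:,1],-np.ones(len(u))]@M.T
    return o,d/np.linalg.norm(d,axis=1)[:,None]
def onplane(C,px,z):
    o,d=rays(C,px);return o+d*((z-o[2])/d[:,2])[:,None]
def tri(C1,p1,C2,p2):
    o1,d1=rays(C1,p1);o2,d2=rays(C2,p2);out=[]
    for a,b in zip(d1,d2):
        t=np.linalg.lstsq(np.c_[a,-b],o2-o1,rcond=None)[0];x,y=o1+a*t[0],o2+b*t[1];out.append(np.r_[(x+y)/2,np.linalg.norm(x-y)])
    return np.array(out)
def proj(C,P):
    K,D,o,M=C;p=(np.array(P)-o)@M;p[:,1:]*=-1
    return cv2.projectPoints(p.reshape(-1,1,3),np.zeros(3),np.zeros(3),K,D)[0][:,0]
E
python3 - <<'E'
from h import *
t=cv2.imread("pics/top0.png");s=cv2.imread("pics/side0.png")
a=cv2.resize(t[105:195,265:420],None,fx=5,fy=5,interpolation=cv2.INTER_CUBIC)[:, :775]
b=cv2.resize(s[130:300,325:430],None,fx=3.5,fy=3.5,interpolation=cv2.INTER_CUBIC)
m=cv2.resize(t[195:250,200:300],None,fx=4,fy=4,interpolation=cv2.INTER_CUBIC)
cv2.imwrite("pics/a.png",a);cv2.imwrite("pics/b.png",np.hstack([b,cv2.copyMakeBorder(m,0,b.shape[0]-m.shape[0],0,0,0)]))
E
```

```text
(no output)
```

View pics/a.png

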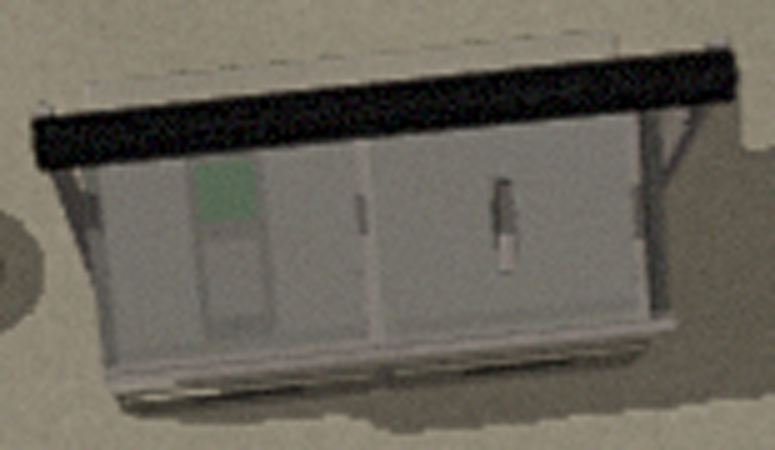

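View pics/b.png

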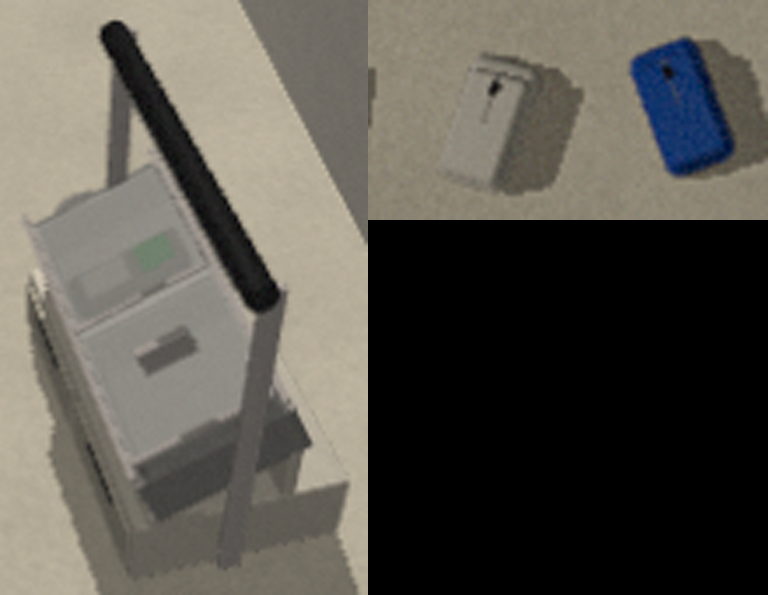

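```bash
python3 - <<'E'
from h import *
T=cam("top");S=cam("side");np.set_printoptions(precision=4,suppress=True)
print("tri grip, barL, barR, mouse\n",tri(T,[(366.2,150),(273.4,133.6),(411.6,120),(230.5,225)],S,[(372.7,230.3),(357.9,139.1),(400.1,213.4),(293,189)]))
b=onplane(T,[(273.4,133.6),(411.6,120)],.34);print("bar",b,b.mean(0),np.linalg.norm(b[1]-b[0]),np.arctan2(-(b[0]-b[1])[0],(b[0]-b[1])[1]))
c=np.array([(478,54),(536,68),(443,175),(495,190)],float);c[:,0]-=368
m=onplane(T,c/4+[200,195],.025);print("mouse",m,m.mean(0));d=m[:2].mean(0)-m[2:].mean(0);print(np.arctan2(d[1],d[0]),np.linalg.norm(d))
E
```

```text
tri grip, barL, barR, mouse
 [[ 0.6537 -0.0858  0.1816  0.0016]
 [ 0.6582  0.1618  0.3396  0.0017]
 [ 0.688  -0.1873  0.3444  0.0019]
 [ 0.4563  0.3307  0.0167  0.0052]]
bar [[ 0.6572  0.1617  0.34  ]
 [ 0.6884 -0.188   0.34  ]] [ 0.6728 -0.0131  0.34  ] 0.35112219283638335 0.08905537295665976
mouse [[0.5102 0.3397 0.025 ]
 [0.4987 0.2937 0.025 ]
 [0.4155 0.3651 0.025 ]
 [0.4035 0.3241 0.025 ]] [0.457  0.3307 0.025 ]
-0.28567957683338296 0.09897105491778696
```

>>> drive_tool(plan=[[8.5, [4, 3.4, -1], [0, 0, 10]], [8.5, [8, 6.8, -3], [0, 0, 20]], [8.5, [12, 10.2, -5], [0, 0, 30]], [8.5, [16, 13.6, -6], [0, 0, 40]], [8.5, [20, 17, -7], [0, 0, 50]], [8.5, [24, 20.4, -8], [0, 0, 60]], [8.5, [28, 23.8, -9], [0, 0, 70]], [8.5, [32, 27.2, -10], [0, 0, 80]]])

```text
time: 1.15
eef_pos: [0.417, 0.3006, 0.3316]
ee_rot: [0.0, -0.67, 0.742, 0.0]
contact_force: [0.9, 1.1, 0.4]
opening: 0.0849
grip_force: 0.0
```

```bash
cat >> h.py <<'E'
np.set_printoptions(precision=4,suppress=True)
PSI=0.089;GRIP=np.array([.6537,-.0858,.1816])
def bayR(psi=None):
    return (R.from_euler("z",PSI if psi is None else psi)*R.from_euler("y",-.42)).as_matrix()
FLIP=np.diag([-1.,1,-1])   # tool x=-bay x, y=bay y, z=-bay z
def go(P,Q,show=True):
    s=arm.read_state();A=rot(s["ee_rot"])
    print("t",round(s["time"],2),"shift cm",(A.T@(np.array(P)-s["eef_pos"])*100).round(2),"turn",np.degrees(R.from_matrix(A.T@Q).as_rotvec()).round(2),"j",s["joint_pos"].round(2),"tcp",s["eef_pos"].round(4),"F",s["contact_force"].round(1))
E
python3 - <<'E'
from h import *
B=bayR();print(B)
go(GRIP+.15*B[:,2],B@FLIP)
E
```

```text
[[ 0.9095 -0.0889 -0.4061]
 [ 0.0812  0.996  -0.0362]
 [ 0.4078  0.      0.9131]]
t 1.15 shift cm [ 37.18 -21.51   1.3 ] turn [ 16.58 -20.1   77.77] j [ 1.01  0.04 -0.17 -0.   -1.36 -1.11] tcp [0.417  0.3006 0.3316] F [0.9 1.1 0.4]
```

>>> drive_tool(plan=[[8.5, [4.6, -2.7, 0], [2, -2.5, 9.7]], [8.5, [9.3, -5.4, 0], [4, -5, 19.4]], [8.5, [14, -8.1, 0], [6, -7.5, 29]], [8.5, [18.6, -10.8, 0.5], [8, -10, 39]], [8.5, [23, -13.4, 0.7], [10, -12.6, 48.6]], [8.5, [28, -16.1, 1], [12.4, -15, 58.3]], [8.5, [32.5, -18.8, 1.2], [14.5, -17.6, 68]], [8.5, [37.2, -21.5, 1.3], [16.6, -20.1, 77.8]]])

```text
time: 2.15
eef_pos: [0.5945, -0.0907, 0.3184]
ee_rot: [0.209, -0.043, 0.977, 0.01]
contact_force: [0.8, 0.4, 0.4]
opening: 0.085
grip_force: 0.0
```

```bash
python3 - <<'E'
from h import *
B=bayR();go(GRIP+.08*B[:,2],B@FLIP)
s=arm.read_state();im=arm.snapshot("wrist");cv2.imwrite("pics/w1.png",im[:,:,::-1]);C=cam("wrist",s)
print(proj(C,[GRIP,GRIP+.012*B[:,2]]))
E
```

```text
t 2.15 shift cm [ 0.16 -0.04  6.91] turn [ 0.04  0.11 -0.08] j [ 0.2  -0.05 -0.38  0.06 -0.82 -1.72] tcp [ 0.5945 -0.0907  0.3184] F [0.8 0.4 0.4]
[[320.9539 184.0557]
 [320.9505 187.6091]]
```

View pics/w1.png

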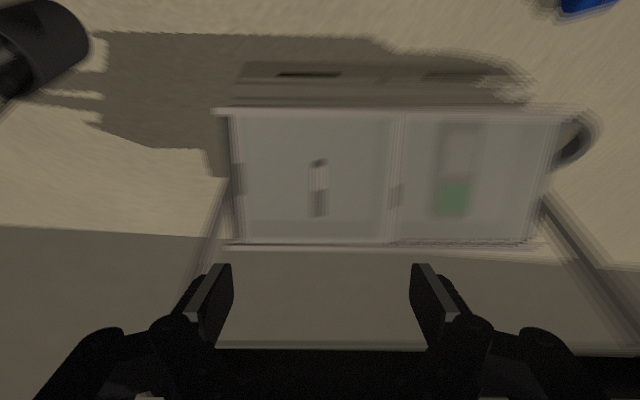

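>>> drive_tool(plan=[[8.5, [0.1, 0, 4], [0, 0, 0]], [8.5, [0.2, 0, 8], [0, 0, 0]], [6, [0.2, 0, 12], [0, 0, 0]], [5, [0.2, 0, 14], [0, 0, 0]], [4, [0.2, 0, 15], [0, 0, 0]], [3, [0.2, 0, 15.6], [0, 0, 0]], [0, [0.2, 0, 15.6], [0, 0, 0]], [0, [0.2, 0, 15.6], [0, 0, 0]]], squeeze=20)

```text
time: 3.2
eef_pos: [0.6559, -0.0831, 0.1757]
ee_rot: [0.209, -0.046, 0.977, 0.01]
contact_force: [2.5, -0.3, -3.1]
opening: 0.0097
grip_force: 23.7
```

>>> drive_tool(plan=[[0, [0, 0, 0], [0, 0, 0]], [0, [0, 0, 0], [0, 0, 0]], [0, [0, 1, 0], [0, 0, 0]], [0, [0, 3, 0], [0, 0, 0]], [0, [0, 5, 0], [0, 0, 0]], [0, [0, 7, 0], [0, 0, 0]], [0, [0, 9, 0], [0, 0, 0]], [0, [0, 11, 0], [0, 0, 0]]])

```text
time: 4.2
eef_pos: [0.6458, 0.0277, 0.1757]
ee_rot: [0.209, -0.046, 0.977, 0.01]
contact_force: [4.4, -1.1, -1.0]
opening: 0.0097
grip_force: 23.9
```

>>> drive_tool(plan=[[0, [0, 1, 0], [0, 0, 0]], [0, [0, 2, 0], [0, 0, 0]], [0, [0, 2.6, 0], [0, 0, 0]], [0, [0, 3, 0], [0, 0, 0]], [0, [0, 3.3, 0], [0, 0, 0]], [0, [0, 3.6, 0], [0, 0, 0]], [0, [0, 3.6, 0], [0, 0, 0]], [0, [0, 3.6, 0], [0, 0, 0]]])

```text
time: 5.2
eef_pos: [0.6426, 0.0626, 0.1756]
ee_rot: [0.209, -0.046, 0.977, 0.01]
contact_force: [-1.1, 0.9, 6.0]
opening: 0.0098
grip_force: 25.1
```

```bash
python3 - <<'E'
from h import *
s=arm.read_state();print(s["eef_pos"],s["contact_force"],(s["eef_pos"]-[.6559,-.0831,.1757])@bayR(),(s["eef_pos"]-[.6728,-.0131,.34])@bayR())
E
```

```text
[0.6426 0.0626 0.1756] [-1.0671  0.9153  5.9978] [-0.0003  0.1463  0.0001] [-0.0884  0.0781 -0.1406]
```

>>> drive_tool(plan=[[4, [0, 0, 0], [0, 0, 0]], [6, [0, 0, 0], [0, 0, 0]], [6, [0, 0, 0], [0, 0, 0]], [6, [0, 0, -4], [0, 0, 0]], [8.5, [0, -4, -9], [0, 0, 0]], [8.5, [0, -8, -15], [0, 0, 0]], [8.5, [0, -8, -15], [0, 0, 0]], [8.5, [0, -8, -15], [0, 0, 0]]])

```text
time: 6.2
eef_pos: [0.5886, -0.0235, 0.3125]
ee_rot: [0.209, -0.045, 0.977, 0.01]
contact_force: [0.5, 0.5, -1.4]
opening: 0.0851
grip_force: 0.0
```

```bash
python3 - <<'E'
from h import *
s=arm.read_state();im=arm.snapshot("wrist")[:,:,::-1].copy();C=cam("wrist",s)
B=bayR();G0=np.array([.6426,.0626,.1756])+.008*B[:,2]
bay=G0-.157*B[:,1]-.078*B[:,2];print("bay",bay,s["eef_pos"])
pts=np.array([(x,y,z) for z in(0,.05) for x,y in((-.065,-.075),(.065,-.075),(.065,.075),(-.065,.075))])
for p in proj(C,pts@B.T+bay): cv2.circle(im,tuple(int(v) for v in p.round()),2,(0,0,255),-1)
cv2.imwrite("pics/w2.png",im)
# mouse approach
yaw=-.286
Q=(R.from_euler("z",yaw)).as_matrix()@FLIP
go([.457,.331,.12],Q)
E
```

```text
bay [ 0.685  -0.0912  0.1117] [ 0.5886 -0.0235  0.3125]
t 6.25 shift cm [16.71 36.49 13.47] turn [ 4.55 23.73 21.41] j [ 0.36 -0.08 -0.46  0.15 -0.79 -1.93] tcp [ 0.5884 -0.0232  0.311 ] F [ 0.2  1.  -0.7]
```

View pics/w2.png

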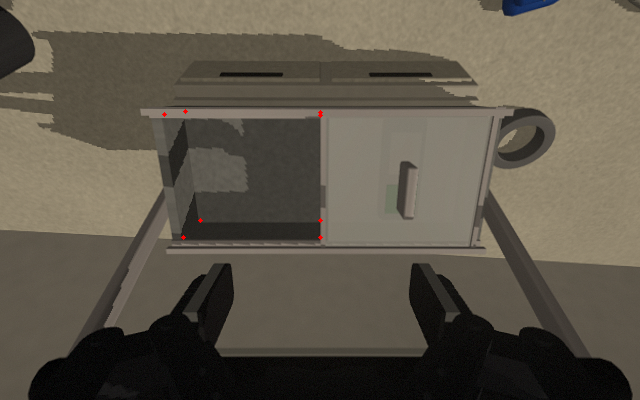

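>>> drive_tool(plan=[[8.5, [2.1, 4.6, 0], [0.6, 3, 2.7]], [8.5, [4.2, 9.1, 0], [1.2, 6, 5.4]], [8.5, [6.3, 13.7, 2], [1.7, 9, 8]], [8.5, [8.4, 18.2, 4], [2.3, 12, 10.7]], [8.5, [10.5, 22.8, 6], [2.9, 15, 13.4]], [8.5, [12.5, 27.4, 8.5], [3.4, 18, 16]], [8.5, [14.6, 32, 11], [4, 21, 18.7]], [8.5, [16.7, 36.5, 13.4], [4.55, 23.7, 21.4]]])

```text
time: 7.25
eef_pos: [0.4556, 0.3323, 0.1181]
ee_rot: [-0.001, 0.142, 0.99, -0.002]
contact_force: [1.4, 0.5, 0.4]
opening: 0.0853
grip_force: 0.0
```

```bash
python3 - <<'E'
from h import *
arm.snapshot("wrist");arm.snapshot("wrist")
s=arm.read_state();im=arm.snapshot("wrist")[:,:,::-1].copy();C=cam("wrist",s)
hsv=cv2.cvtColor(im,cv2.COLOR_BGR2HSV)
p=proj(C,[[.457,.331,.025]])[0];print(p)
cv2.circle(im,tuple(int(v) for v in p),2,(0,0,255),-1);cv2.imwrite("pics/w3.png",im)
go([.457,.331,0],R.from_euler("z",-.286).as_matrix()@FLIP)
E
```

```text
[320.8889 209.804 ]
t 7.4 shift cm [-0.19  0.06 11.69] turn [-0.41 -0.06  0.17] j [ 0.98  0.28 -0.38  0.   -0.91 -2.83] tcp [0.4554 0.3317 0.1169] F [-0.5 -0.4  0.6]
```

View pics/w3.png

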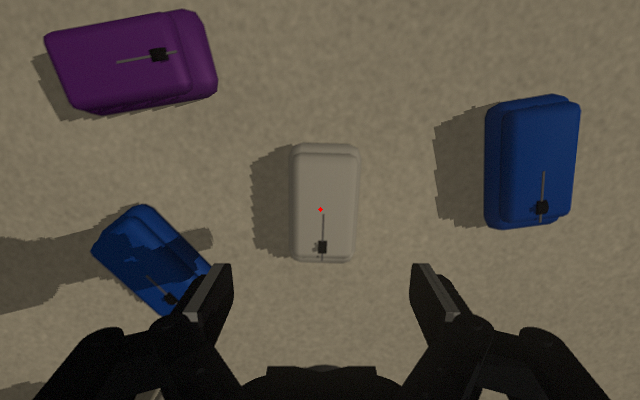

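```bash
python3 - <<'E'
from h import *
s=arm.read_state();C=cam("wrist",s)
a=onplane(C,[(323.5,143)],.01)[0];b=onplane(C,[(323.5,262)],.024)[0];print(a,b,np.linalg.norm((a-b)[:2]))
m=(a+b)/2;print(m);go([m[0],m[1],-.001],R.from_euler("z",-.286).as_matrix()@FLIP)
E
```

```text
[0.4101 0.3456 0.01  ] [0.5051 0.3182 0.024 ] 0.09884247041560495
[0.4576 0.3319 0.017 ]
t 7.4 shift cm [-0.22  0.17 11.79] turn [-0.41 -0.06  0.17] j [ 0.98  0.28 -0.38  0.   -0.91 -2.83] tcp [0.4554 0.3317 0.1169] F [-0.5 -0.4  0.6]
```

>>> drive_tool(plan=[[8.5, [-0.1, 0.1, 3], [-0.4, 0, 0]], [8.5, [-0.2, 0.2, 6], [-0.4, 0, 0]], [8.5, [-0.2, 0.2, 9], [-0.4, 0, 0]], [8.5, [-0.2, 0.2, 10.8], [-0.4, 0, 0]], [8.5, [-0.2, 0.2, 11.6], [-0.4, 0, 0]], [8.5, [-0.2, 0.2, 11.7], [-0.4, 0, 0]], [5, [-0.2, 0.2, 11.7], [-0.4, 0, 0]], [5, [-0.2, 0.2, 11.7], [-0.4, 0, 0]]], squeeze=30)

```text
time: 8.4
eef_pos: [0.4601, 0.3328, 0.0055]
ee_rot: [0.002, 0.142, 0.99, 0.004]
contact_force: [0.1, -0.4, 0.6]
opening: 0.0574
grip_force: 31.7
```

>>> drive_tool(plan=[[3, [0, 0, 0], [0, 0, 0]], [3, [0, 0, 0], [0, 0, 0]], [3, [0, 0, 0], [0, 0, 0]], [3, [0, 0, 0], [0, 0, 0]], [3, [0, 0, -2], [0, 0, 0]], [3, [0, 0, -5], [0, 0, 0]], [3, [0, 0, -9], [0, 0, 0]], [3, [0, 0, -14], [0, 0, 0]]])

```text
time: 9.4
eef_pos: [0.4587, 0.3309, 0.1451]
ee_rot: [0.001, 0.142, 0.99, 0.003]
contact_force: [0.7, -0.1, -1.2]
opening: 0.0572
grip_force: 32.8
```

```bash
python3 - <<'E'
from h import *
s=arm.read_state();C=cam("wrist",s)
cv2.imwrite("pics/w4.png",arm.snapshot("wrist")[:,:,::-1])
bay=np.array([.685,-.0912,.1117]);B=bayR();print(s["opening"],s["grip_force"])
go(bay+.16*B[:,2],B@FLIP)
E
```

```text
0.05716286993241665 32.78366446495056
t 9.45 shift cm [-27.32 -36.74 -10.87] turn [ -3.72 -23.27 -21.2 ] j [ 0.97  0.24 -0.35  0.   -0.97 -2.83] tcp [0.4616 0.3335 0.1529] F [2.9 3.  5.7]
```

View pics/w4.png

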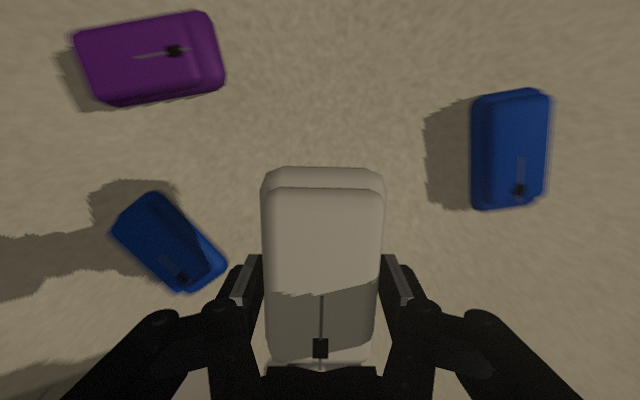

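>>> drive_tool(plan=[[3, [-1, -2, -3], [-0.2, -1, -1]], [3, [-2.5, -5, -6], [-0.5, -2.5, -2.5]], [3, [-4.5, -8, -9], [-0.8, -4.5, -4]], [3, [-6.5, -11, -12], [-1.1, -6.5, -6]], [3, [-8.5, -14, -15], [-1.4, -8.5, -8]], [3, [-10, -17, -17], [-1.7, -10, -9.5]], [3, [-11.5, -19.5, -17.7], [-1.9, -11.6, -10.6]], [3, [-12, -20.8, -17.7], [-1.9, -11.6, -10.6]]])

```text
time: 10.45
eef_pos: [0.515, 0.0958, 0.3207]
ee_rot: [0.104, 0.05, 0.993, 0.006]
contact_force: [-0.8, -1.2, -0.7]
opening: 0.0568
grip_force: 32.8
```

```bash
python3 - <<'E'
from h import *
bay=np.array([.685,-.0912,.1117]);B=bayR()
go(bay+.16*B[:,2],B@FLIP)
E
```

```text
t 10.45 shift cm [-10.87 -18.28   8.31] turn [ -2.12 -11.97 -10.65] j [ 0.65 -0.08 -0.38  0.14 -1.1  -2.38] tcp [0.515  0.0958 0.3207] F [-0.8 -1.2 -0.7]
```

>>> drive_tool(plan=[[3, [-1.5, -3, 0], [-0.3, -1.7, -1.5]], [3, [-3, -6.5, 0], [-0.6, -3.5, -3]], [3, [-5, -10.5, 0.5], [-1, -5.5, -5]], [3, [-7, -14, 1.5], [-1.4, -8, -7]], [3, [-9, -16.5, 3.5], [-1.8, -10, -9]], [3, [-10.2, -18, 6], [-2.1, -12, -10.6]], [3, [-10.9, -18.3, 8], [-2.1, -12, -10.6]], [3, [-10.9, -18.3, 8.3], [-2.1, -12, -10.6]]])

```text
time: 11.45
eef_pos: [0.6201, -0.0963, 0.2549]
ee_rot: [0.206, -0.043, 0.978, 0.009]
contact_force: [-0.3, 0.7, -0.0]
opening: 0.0572
grip_force: 32.8
```

```bash
python3 - <<'E'
from h import *
bay=np.array([.685,-.0912,.1117]);B=bayR()
cv2.imwrite("pics/w5.png",arm.snapshot("wrist")[:,:,::-1]);arm.snapshot("wrist")
go(bay+.03*B[:,2],B@FLIP)
E
```

```text
t 11.55 shift cm [-0.01 -0.11 12.89] turn [-0.06 -0.14  0.02] j [ 0.18  0.04 -0.43  0.06 -0.68 -1.7 ] tcp [ 0.6205 -0.0957  0.2569] F [-0.4  0.  -0.8]
```

View pics/w5.png

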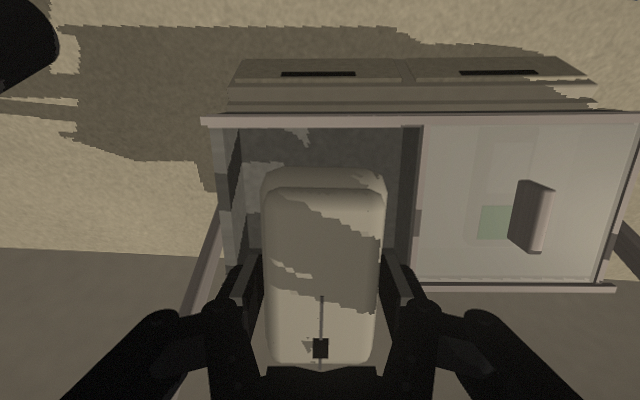

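>>> drive_tool(plan=[[3, [0.1, -0.1, 2.5], [0, 0, 0]], [3, [0.2, -0.1, 6], [0, 0, 0]], [3, [0.2, -0.1, 9], [0, 0, 0]], [3, [0.2, -0.1, 11], [0, 0, 0]], [3, [0.2, -0.1, 12.5], [0, 0, 0]], [3, [0.2, -0.1, 13.5], [0, 0, 0]], [3, [0.2, -0.1, 14.2], [0, 0, 0]], [3, [0.2, -0.1, 14.5], [0, 0, 0]]])

```text
time: 12.55
eef_pos: [0.6779, -0.092, 0.1243]
ee_rot: [0.208, -0.044, 0.977, 0.009]
contact_force: [0.5, -0.9, -1.1]
opening: 0.0568
grip_force: 32.8
```

>>> drive_tool(plan=[[3, [0, 0, 0.1], [0, 0, 0]], [3, [0, 0, 0.2], [0, 0, 0]], [3, [0, 0, 0.3], [0, 0, 0]], [3, [0, 0, 0.4], [0, 0, 0]], [3, [0, 0, 0.5], [0, 0, 0]], [3, [0, 0, 0.6], [0, 0, 0]], [3, [0, 0, 0.7], [0, 0, 0]], [3, [0, 0, 0.7], [0, 0, 0]]])

```text
time: 13.55
eef_pos: [0.6802, -0.092, 0.1197]
ee_rot: [0.208, -0.043, 0.977, 0.009]
contact_force: [-13.4, 1.8, 16.9]
opening: 0.0576
grip_force: 33.6
```

```bash
python3 - <<'E'
from h import *
bay=np.array([.685,-.0912,.1117]);B=bayR()
s=arm.read_state();print("bay frame tcp",(s["eef_pos"]-bay)@B,"F bay",s["contact_force"]@B,s["moment"],s["opening"])
E
```

```text
bay frame tcp [-0.0012 -0.0003  0.0093] F bay [-5.1181  2.9622 20.8043] [0.8769 3.3791 0.2464] 0.0576415743254257
```

>>> drive_tool(plan=[[3, [0, 0, -0.1], [0, 0, 0]], [3, [0, 0, -0.2], [0, 0, 0]], [7.2, [0, 0, -0.2], [0, 0, 0]], [7.2, [0, 0, -0.2], [0, 0, 0]], [7.2, [0, 0, -0.2], [0, 0, 0]], [7.2, [0, 0, -0.2], [0, 0, 0]], [7.2, [0, 0, -0.2], [0, 0, 0]], [7.2, [0, 0, -0.2], [0, 0, 0]]])

```text
time: 14.55
eef_pos: [0.6798, -0.0918, 0.1196]
ee_rot: [0.208, -0.044, 0.977, 0.009]
contact_force: [0.2, -0.8, 0.5]
opening: 0.0718
grip_force: 0.0
```

>>> drive_tool(plan=[[7.2, [0, 0, -1], [0, 0, 0]], [7.2, [0, 0, -3], [0, 0, 0]], [7.2, [0, 0, -6], [0, 0, 0]], [7.2, [0, 0, -10], [0, 0, 0]], [7.2, [0, 1, -15], [0, 0, 0]], [8, [0, 4, -18], [0, 0, 0]], [8, [0, 7, -20], [0, 0, 0]], [8, [0, 7, -20], [0, 0, 0]]])

```text
time: 15.55
eef_pos: [0.5923, -0.0278, 0.3053]
ee_rot: [0.21, -0.045, 0.977, 0.009]
contact_force: [1.0, 0.3, -0.0]
opening: 0.0801
grip_force: 0.0
```

```bash
python3 - <<'E'
from h import *
B=bayR();arm.snapshot("wrist");cv2.imwrite("pics/w6.png",arm.snapshot("wrist")[:,:,::-1])
s=arm.read_state();C=cam("wrist",s);G0=np.array([.6426,.0626,.1756]);print(proj(C,[G0]))
go(G0+.06*B[:,2],B@FLIP)
E
```

```text
[[413.3654 190.1572]]
t 15.65 shift cm [-0.16  8.67  7.99] turn [-0.01 -0.    0.06] j [ 0.35 -0.06 -0.47  0.15 -0.77 -1.92] tcp [ 0.5921 -0.0289  0.3028] F [-0.9 -0.2 -0. ]
```

View pics/w6.png

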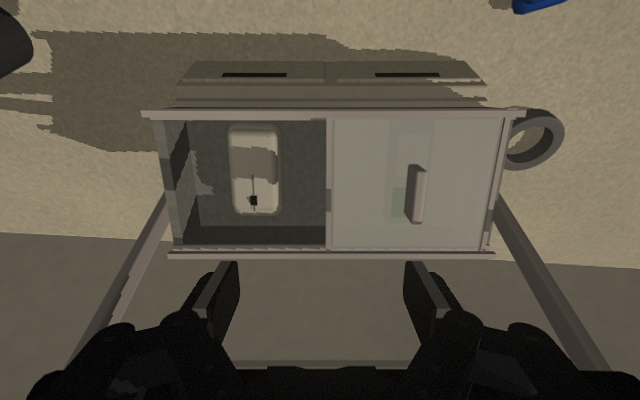

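>>> drive_tool(plan=[[8, [0, 4, 1], [0, 0, 0]], [7, [-0.1, 7.5, 4], [0, 0, 0]], [6, [-0.2, 8.7, 8], [0, 0, 0]], [6, [-0.2, 8.7, 11.5], [0, 0, 0]], [5, [-0.2, 8.7, 13.5], [0, 0, 0]], [3, [-0.2, 8.7, 13.9], [0, 0, 0]], [0, [-0.2, 8.7, 13.9], [0, 0, 0]], [0, [-0.2, 8.7, 13.9], [0, 0, 0]]], squeeze=20)

```text
time: 16.65
eef_pos: [0.643, 0.0623, 0.1763]
ee_rot: [0.208, -0.043, 0.977, 0.009]
contact_force: [6.3, -1.4, -8.5]
opening: 0.0097
grip_force: 23.3
```

>>> drive_tool(plan=[[0, [0, 0, 0], [0, 0, 0]], [0, [0, 0, 0], [0, 0, 0]], [0, [0, -1, 0], [0, 0, 0]], [0, [0, -3, 0], [0, 0, 0]], [0, [0, -5.5, 0], [0, 0, 0]], [0, [0, -8, 0], [0, 0, 0]], [0, [0, -10.5, 0], [0, 0, 0]], [0, [0, -13, 0], [0, 0, 0]]])

```text
time: 17.65
eef_pos: [0.6548, -0.0669, 0.1763]
ee_rot: [0.208, -0.044, 0.977, 0.009]
contact_force: [9.2, 1.9, -11.0]
opening: 0.0091
grip_force: 22.7
```

>>> drive_tool(plan=[[0, [0, -0.8, 0], [0, 0, 0]], [0, [0, -1.5, 0], [0, 0, 0]], [0, [0, -1.9, 0], [0, 0, 0]], [0, [0, -2.1, 0], [0, 0, 0]], [0, [0, -2.3, 0], [0, 0, 0]], [0, [0, -2.4, 0], [0, 0, 0]], [0, [0, -2.5, 0], [0, 0, 0]], [0, [0, -2.5, 0], [0, 0, 0]]])

```text
time: 18.65
eef_pos: [0.657, -0.091, 0.1763]
ee_rot: [0.208, -0.044, 0.977, 0.009]
contact_force: [6.6, 3.3, -9.1]
opening: 0.0092
grip_force: 23.0
```

>>> drive_tool(plan=[[0, [0, -0.05, 0], [0, 0, 0]], [0, [0, -0.1, 0], [0, 0, 0]], [0, [0, -0.15, 0], [0, 0, 0]], [0, [0, -0.2, 0], [0, 0, 0]], [0, [0, -0.25, 0], [0, 0, 0]], [0, [0, -0.3, 0], [0, 0, 0]], [0, [0, -0.3, 0], [0, 0, 0]], [0, [0, -0.3, 0], [0, 0, 0]]])

```text
time: 19.65
eef_pos: [0.6571, -0.0912, 0.1763]
ee_rot: [0.208, -0.044, 0.977, 0.011]
contact_force: [-0.0, 20.8, -6.2]
opening: 0.0095
grip_force: 23.9
```

>>> drive_tool(plan=[[0, [0, 0.15, 0], [0, 0, 0]], [0, [0, 0.25, 0], [0, 0, 0]], [5, [0, 0.25, 0], [0, 0, 0]], [5, [0, 0.25, 0], [0, 0, 0]], [5, [0, 0.25, 0], [0, 0, 0]], [5, [0, 0.25, -4], [0, 0, 0]], [7, [0, 0.25, -9], [0, 0, 0]], [7, [0, 0.25, -14], [0, 0, 0]]])

```text
time: 20.65
eef_pos: [0.5991, -0.0976, 0.3056]
ee_rot: [0.208, -0.043, 0.977, 0.009]
contact_force: [1.3, -0.2, 0.5]
opening: 0.0702
grip_force: 0.0
```

```bash
python3 - <<'E'
from h import *
arm.snapshot("wrist");arm.snapshot("wrist");cv2.imwrite("pics/w7.png",arm.snapshot("wrist")[:,:,::-1])
print(arm.read_state()["contact_force"],arm.read_state()["time"])
E
```

```text
[ 0.1099  0.1803 -0.4446] 20.8
```

View pics/w7.png

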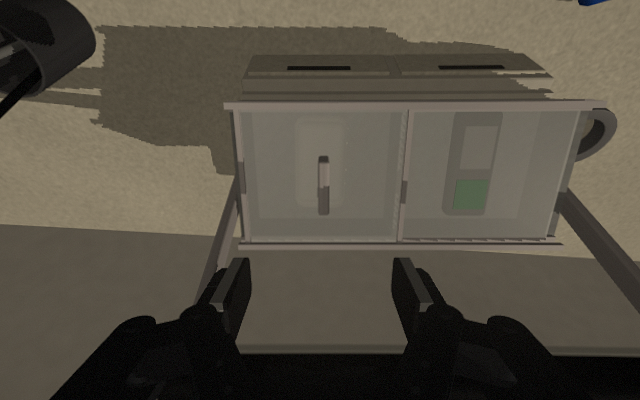

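```bash
python3 -c "
from workcell import arm
print(arm.close_job())"
```

```text
the job is handed in; nothing more can be done
None
```

I handed the job in at about 21 s on the robot's clock. In the last picture the mouse is in the right-hand bay, and it lay flat there before I shut the door. I pushed the door until it met its stop. None of the four bystanders was touched. The hand-in call gave no verdict.

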